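# Set up the postcard marbling table

## Robot

A 6-joint arm with a two-finger parallel gripper is mounted at the origin on the work surface. World frame = base frame: x ahead of the robot, y to its left, z up, the work surface at z = 0. Lengths are in m, angles in rad, forces in N, time in s.
With the tool pointing down it reaches from about 0.35 to 0.725 m from the base axis. Payload 6 kg.
Tool frame: the origin (TCP) lies on the centre line of the jaws, within the pads' length; the fingertips stand 19 mm ahead of it and the grasp point (between the pads) is the TCP; z points along the fingers, y is the line along which they close (so a half turn about z gives the same grasp; the last joint's range is limited). The gripper opens to 85 mm and grips with 20 to 120 N. Pads are 22 mm wide; open, the fingers measure 114 mm over their backs; the gripper's body (76 mm by 85 mm) begins 54 mm behind the grasp point. The pads swing forward as they close: fully open they stand 13 mm farther back than shut.
Start: joints at [1.678, 0.04, 0.085, 0, -1.615, -0.334], TCP at [0.135, 0.585, 0.25] pointing down, gripper open.
Joint ranges: [-2.56, 2.56], [-1.29, 2.01], [-1.08, 1.49], [-3.29, 1.98], [-2.81, -0.18], [-2.99, 2.99]. Speed limits (rad/s): [2.57, 2.57, 3.01, 3.14, 3.14, 3.14].

## Interface

Orientations are given as a unit quaternion [w, x, y, z].
In Python, from cell import telemetry, get_image, camera_model, manip, finder gives the robot as it stands.
- The arm moves only by the tool send_rows, never from a script. Its argument "targets" is a list of rows, each a list of 3 entries, a list of its own where there are three numbers: the shift along the tool's x, y, z in cm, then the turn about the tool's z in rad, then the finger opening in cm, from 0 to 8.54. A call has 1 to 20 rows; each row is the pose to reach, as a shift and turn from the pose commanded when the call began, along the tool's axes at that moment; what a row does not reach only later rows make up. A row lasts 1/8 s, in which the tool goes at most 62.5 mm and 10.7 degrees, less where a joint would pass 70% of its speed; a pose out of reach is approached as far as the arm can. A call with a gripper value outside its range is refused whole. The fingers move at their own pace and stop on an object; "force" is the grip in N (left out, the last holds). Time passes only in rows, so rows that repeat a pose let the fingers close. It gives the time, the measured TCP pose, the force, the opening and the grip force at its end, in the units of the state.
- telemetry.read_state(): the state, without advancing time (a new reading comes with each control period).
- get_image(name): name is "scene" or "top" or "wrist"; returns (picture, depth): 420x560x3 uint8, red, green, blue; 420x560 float32, m along the optical axis (not along the pixel's ray), 0 where there is no reading.
- camera_model(name): a dict with "K" (3x3 intrinsics, pixels), "position" and "orientation" of the camera in the world. Camera axes: x right, y down, z forward; pixel columns grow to the right and rows downward; lengths in m; the calibration is good to about 2 mm. A picture is of the moment at which its call begins: read the wrist's pose just before it. camera_model takes no time and is no camera call; for the wrist camera it gives the pose at the moment of the call.
- manip.finish_job(): hands the job in; it is judged then, once.
Trained networks look in the newest picture that a camera, given by its name, has taken for a name from the list of things; names that differ only in an ending like _2 or _b are one class to them, and where a whole thing is asked for, a point or a joint stands for the part that bears it (a point fixed in the world has none). Each returns a list of dicts, best first, with "score" (0 to 1); they miss things now and then, are a little off and sometimes report something else, mostly with a low value. They report only what shows in the picture. A call takes as long as a camera call. They do not tell look-alikes from the thing itself.
- finder.cut_out(camera, thing): "pixels" (420x560 bool, what is visible of it) and "extent" ([centre column, centre row, width, height] in pixels, round what is visible of it).
- finder.place_of(camera, thing): "uv" ([column, row] in pixels: a listed point, or the origin of a listed thing).
The state is a dict: "time": time; "qpos": joint angles; "qd": joint speeds; "tau": joint torques, N m; "position": TCP position; "tool_rot": TCP orientation; "wrist_force": force on the tool from outside, world axes, zero at the start; "ft_torque": the same for the moment, N m; "gripper_width": finger opening in m; "grip_force": force on a finger pad.
Only numpy, scipy, OpenCV 4.12 (cv2) and the standard library are available. Lean on these libraries where they do the work, as an engineer would, in place of code of your own. Each camera call takes 0.05 s, during which the arm holds its last target. There are 200 camera calls.

## Task

Set up the marbling table, left and right being as the robot sees them: on the plywood board stand the red jar on the left circle and the yellow jar on the right circle, with the blue jar between them in the middle of the board. Lay the wooden batten across the tray so that it bridges the two long rims, centred over the tray and square to them, and stand the brass weight on the middle of the paper pad. Leave the green jar where it is, and let go of everything.

Things in the scene. Friction and masses are not known exactly. Their poses are not given: they have to be found in the camera images.
- red_jar: closed paint jar, all red (glass body 48 mm across with straight sides from 0 to 41 mm above its underside, cap 42 mm across, 59 mm high in all, about 0.16 kg). Origin: centre of its underside; z up. Starts upright on the table. 
- yellow_jar: closed paint jar, all yellow (glass body 48 mm across with straight sides from 0 to 41 mm above its underside, cap 42 mm across, 59 mm high in all, about 0.16 kg). Origin: centre of its underside; z up. Starts upright on the table. 
- blue_jar: closed paint jar, all dark blue (glass body 48 mm across with straight sides from 0 to 41 mm above its underside, cap 42 mm across, 59 mm high in all, about 0.16 kg). Origin: centre of its underside; z up. Starts upright on the table. 
- green_jar: closed paint jar, all green (glass body 48 mm across with straight sides from 0 to 41 mm above its underside, cap 42 mm across, 59 mm high in all, about 0.16 kg). Origin: centre of its underside; z up. Starts upright on the table. Not needed for this job: it stands beyond the tray, board and pad and stays there.
- batten: loose dark wooden skimming batten, 170 mm long (its x axis), 24 mm wide (y), 20 mm high (z), with a few specks of paint, about 0.06 kg. Origin: centre of its underside. Starts flat on the table, lying roughly across the robot's view (along world y).
- weight: loose brass paperweight: round foot 50 mm across and 22 mm high, narrowing to a neck, then a round knob 24 mm across between 34 and 50 mm above its underside (grip the knob); 50 mm high in all, about 0.35 kg. Origin: centre of its underside; z up. Starts upright on the table.
- tray: fixed, empty, dark marbling tray, open at the top: 130 mm (its x) by 220 mm (its y) outside, rim 25 mm above the table, walls 4 mm thick, floor 4 mm above the table. Origin: centre of its underside, on the table. Its y axis is its long direction and points roughly to the robot's left (turned by at most about 0.2 rad).
- board: fixed plywood paint board, 80 mm (its x) by 210 mm (its y), 12 mm thick. Origin: centre of its underside, on the table. Its y axis points to its left end as the robot sees it (world +y, turned by at most 0.2 rad). A solid white circle, 58 mm across, is painted near each end: centre of the left one at y = +72 mm, of the right one at y = -72 mm.
- pad: fixed pad of white postcard paper on a brown backing, 105 mm (its x) by 148 mm (its y), 12 mm thick. Origin: centre of its underside, on the table; its top is 12 mm above that. Turned by at most about 0.2 rad.
Not all that is in view belongs to the job. Leave any pink look-alike of the blue_jar alone. What is shaped like the yellow_jar but pink is not meant.

How it is judged:
At the end, for the whole second after the job is handed in: All upright, at rest, let go: red and yellow jars on the left and right circles and blue at the board's middle, each within 14 mm along the board's axes; batten on both long rims and weight on the pad, each within 15 mm of the middle along each axis, batten square within 0.15 rad (x of red_jar in the frame of board between -0.014 and 0.014 m and y of red_jar in the frame of board between 0.058 and 0.086 m and z of red_jar in the frame of board between 0.008 and 0.016 m and angle between each of red_jar, yellow_jar, blue_jar, batten, weight's own z axis and vertical below 0.12 rad and linear speed of each of red_jar, yellow_jar, blue_jar, batten, weight below 0.03 m/s and angular speed of each of red_jar, yellow_jar, blue_jar, batten, weight below 0.2 rad/s and x of yellow_jar in the frame of board between -0.014 and 0.014 m and y of yellow_jar in the frame of board between -0.086 and -0.058 m and z of yellow_jar in the frame of board between 0.008 and 0.016 m and x of blue_jar in the frame of board between -0.014 and 0.014 m and y of blue_jar in the frame of board between -0.014 and 0.014 m and z of blue_jar in the frame of board between 0.008 and 0.016 m and x of batten in the frame of tray between -0.015 and 0.015 m and y of batten in the frame of tray between -0.015 and 0.015 m and z of batten in the frame of tray between 0.021 and 0.029 m and angle between the x axis of batten and the x axis of tray, either way round below 0.15 rad and x of weight in the frame of pad between -0.015 and 0.015 m and y of weight in the frame of pad between -0.015 and 0.015 m and z of weight in the frame of pad between 0.008 and 0.016 m); the robot touches nothing.
It fails at once if the green jar is pushed more than 20 mm from its place (distance of green_jar from where it was at the start of the episode above 0.02 m).
It also fails if it takes over 128 s, if anything falls off the work surface, if the arm or the gripper's body presses on something with over 40 N, if the wrist force passes 120 N, or if a joint passes its speed limit or range.

## Working session

There is one attempt and no reset: what is moved stays moved. The work goes in short steps, Python scripts to look and compute and a tool call to move; the robot and the scene stay as the last step left them, time stands still between calls to the robot, and variables do not carry over. Pictures are saved under pics/ and viewed, at most 14 in all, crops included, and the job is handed in when it is done.

Besides the shell and the picture viewer there is one more tool, called after ">>>" by a JSON object that holds its "api" and its "payload". send_rows: Moves the arm, as the interface text tells. Its arguments: {"type":"object","properties":{"targets":{"type":"array"},"force":{"type":"number"}},"required":["targets"]}

```bash
ls; mkdir -p pics
python3 - <<'E'
from cell import telemetry, get_image, camera_model, manip, finder
import cv2,numpy as np
s=telemetry.read_state();print({k:np.round(v,3).tolist() for k,v in s.items()})
for n in("scene","top"):
    p,d=get_image(n);cv2.imwrite(f"pics/{n}0.png",p[...,::-1]);m=camera_model(n);print(n,m)
    np.savez(f"{n}0.npz",p=p,d=d)
E
```

```text
pics
{'time': 0.0, 'qpos': [1.678, 0.041, 0.084, -0.0, -1.615, -0.334], 'qd': [-0.001, 0.001, 0.001, 0.001, 0.001, -0.001], 'tau': [-0.0, -36.82, 34.742, 6.932, -0.005, -0.0], 'position': [0.135, 0.584, 0.249], 'tool_rot': [0.001, 0.994, -0.113, -0.0], 'wrist_force': [0.93, -0.205, -0.184], 'ft_torque': [-0.019, -0.012, -0.021], 'grip_force': 0.0, 'gripper_width': 0.085}
scene {'K': array([[464.37615969,   0.        , 280.47780997],
       [  0.        , 464.37615969, 209.26195854],
       [  0.        ,   0.        ,   1.        ]]), 'position': array([ 1.32844162, -0.22577978,  0.76683588]), 'orientation': array([-0.32675186,  0.73369982,  0.54899932, -0.23133857])}
top {'K': array([[495.16206406,   0.        , 280.6453123 ],
       [  0.        , 495.16206406, 204.3550298 ],
       [  0.        ,   0.        ,   1.        ]]), 'position': array([0.4923895 , 0.02469465, 1.14952151]), 'orientation': array([ 0.01634934, -0.69703208,  0.71655919, -0.02054021])}
```

View pics/top0.png

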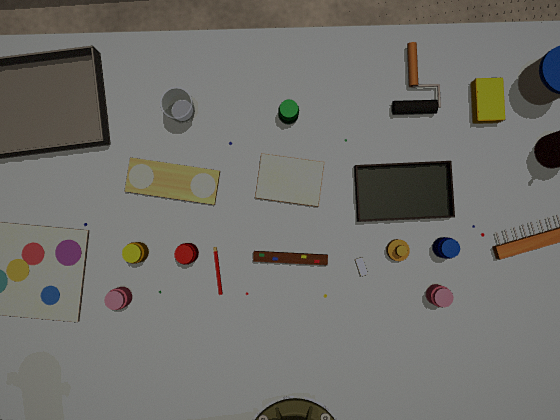

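View pics/scene0.png

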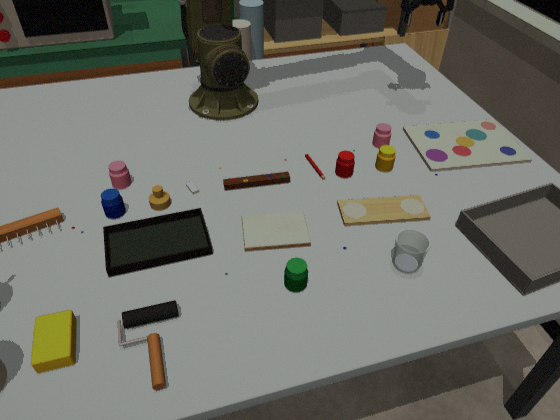

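The top view shows board circles at (141,176) and (203,185), the pad at (290,180), the tray at (404,191) and the batten at (290,258). What could be mistaken for what:
- **Red:** jar (186,254); the pencil (218,270) and the palette's red spot (33,253) are not it.
- **Yellow:** jar (133,253); pink look-alike (118,298), and the yellow block (489,100) is not it.
- **Blue:** jar (447,248); pink look-alike (440,296), and the big blue can (550,70) is not it.
- **Brass weight:** (398,250).
- **Batten:** (290,258); the comb (530,240) and the roller handle (412,65) are not it.
- **Tray:** small dark one (404,191); the big grey one (50,100) is not it.

By colour and description I take the first item in each line. The green jar is at (289,111) and stays.

```bash
cat > h.py <<'E'
from cell import telemetry, get_image, camera_model, manip, finder
import cv2,numpy as np
from scipy.spatial.transform import Rotation as R
def rot(q): return R.from_quat(np.r_[q[1:],q[0]])
def cloud(m,d,mask):
    v,u=np.nonzero(mask&(d>0)); z=d[v,u]; K=m["K"]
    c=np.c_[(u-K[0,2])/K[0,0]*z,(v-K[1,2])/K[1,1]*z,z]
    return rot(m["orientation"]).apply(c)+m["position"]
def topfit(P):
    "top surface points -> z, minAreaRect centre, size, angle of the long side, enclosing circle"
    zt=np.percentile(P[:,2],90); T=P[abs(P[:,2]-zt)<.005]
    r=cv2.minAreaRect((T[:,:2]*1000).astype(np.float32)); (cx,cy),(w,h),a=r
    if h>w: w,h,a=h,w,a+90
    return zt*1000,(cx,cy),(w,h),(a+90)%180-90
E
python3 - <<'E'
from h import *
for cam in("top","scene"):
    p,d=get_image(cam);m=camera_model(cam)
    for t in "red_jar yellow_jar blue_jar green_jar batten weight tray board pad".split():
        for o in finder.cut_out(cam,t)[:3]:
            if o["score"]<.3: continue
            P=cloud(m,d,o["pixels"].astype(bool))
            if len(P)<20: continue
            z,c,s,a=topfit(P);print(cam,t,round(o["score"],2),np.round(o["extent"]).tolist(),"z%.0f c(%.0f,%.0f) s(%.0f,%.0f) a%.1f"%(z,*c,*s,a))
    vis=cv2.resize(p[150:310,90:480,::-1],None,fx=2,fy=2,interpolation=cv2.INTER_CUBIC)
    if cam=="top": cv2.imwrite("pics/crop0.png",np.clip(vis*1.6,0,255).astype(np.uint8))
E
```

```text
top red_jar 0.94 [187.0, 254.0, 21.0, 22.0] z60 c(446,233) s(40,38) a-1.3
top red_jar 0.46 [290.0, 180.0, 66.0, 54.0] z14 c(609,-4) s(148,105) a80.5
top yellow_jar 0.87 [120.0, 296.0, 29.0, 26.0] z60 c(350,388) s(41,39) a-45.3
top yellow_jar 0.82 [136.0, 251.0, 31.0, 26.0] z60 c(452,348) s(40,39) a88.4
top blue_jar 0.7 [440.0, 294.0, 25.0, 20.0] z61 c(337,-333) s(39,38) a-70.8
top blue_jar 0.61 [444.0, 250.0, 27.0, 19.0] z61 c(442,-352) s(40,40) a50.8
top green_jar 0.96 [290.0, 112.0, 23.0, 27.0] z60 c(763,-6) s(39,38) a-1.6
top batten 0.87 [291.0, 259.0, 70.0, 13.0] z22 c(429,-2) s(167,24) a85.3
top weight 0.88 [396.0, 251.0, 26.0, 18.0] z50 c(440,-247) s(23,20) a86.8
top weight 0.71 [290.0, 258.0, 71.0, 17.0] z22 c(429,-1) s(169,24) a85.3
top tray 0.84 [405.0, 191.0, 103.0, 59.0] z21 c(575,-266) s(221,130) a-88.9
top tray 0.33 [288.0, 180.0, 72.0, 57.0] z14 c(609,-4) s(148,105) a80.5
top board 0.77 [170.0, 179.0, 94.0, 44.0] z14 c(613,267) s(210,80) a80.0
top pad 0.9 [290.0, 180.0, 65.0, 54.0] z14 c(609,-4) s(147,104) a80.2
scene red_jar 0.9 [344.0, 164.0, 21.0, 29.0] z58 c(450,231
[... 245 characters left out ...]
,39) a-3.8
scene blue_jar 0.56 [115.0, 207.0, 26.0, 35.0] z59 c(445,-356) s(40,39) a32.4
scene green_jar 0.81 [295.0, 276.0, 26.0, 35.0] z59 c(766,-9) s(42,39) a-11.2
scene batten 0.65 [257.0, 180.0, 66.0, 19.0] z20 c(431,-3) s(169,30) a85.6
scene batten 0.41 [160.0, 242.0, 109.0, 68.0] z22 c(576,-268) s(220,136) a-89.0
scene weight 0.85 [162.0, 200.0, 28.0, 28.0] z48 c(443,-248) s(25,23) a-26.2
scene weight 0.44 [385.0, 212.0, 94.0, 34.0] z13 c(615,265) s(212,85) a79.8
scene tray 0.83 [159.0, 241.0, 111.0, 66.0] z22 c(576,-268) s(220,136) a-89.0
scene board 0.85 [385.0, 212.0, 95.0, 35.0] z13 c(615,265) s(212,85) a79.8
scene pad 0.84 [276.0, 231.0, 66.0, 44.0] z13 c(610,-6) s(148,110) a80.6
```

View pics/crop0.png

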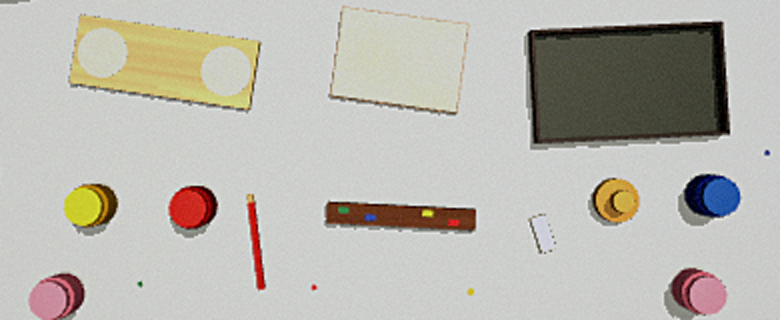

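The crop matches my choices: yellow, red, weight and blue all lie apart from the two pink jars. The two views agree within about 3 mm. Next I go above the yellow jar.

```bash
cat > g.py <<'E'
# g.py x y z(mm) yaw(deg) [more...]: shifts (cm, tool axes) and turn from the present pose; "pose" prints state
from h import *
import sys
s=telemetry.read_state();T=rot(s["tool_rot"]);X=T.apply([1,0,0]);yaw=np.arctan2(X[1],X[0])
print("t%.2f"%s["time"],np.round(s["position"]*1000,1) if hasattr(s["position"],"shape") else np.round(np.array(s["position"])*1000,1),"yaw%.2f"%np.degrees(yaw),"w%.1f"%(s["gripper_width"]*1000),"j",np.round(s["qpos"],2))
a=list(map(float,sys.argv[1:]))
for i in range(0,len(a),4):
    d=T.inv().apply(np.array(a[i:i+3])-np.array(s["position"])*1000)/10
    print(a[i:i+4],np.round(d,2),"turn %.3f"%(-(np.radians(a[i+3])-yaw)))
E
python3 g.py 455 346 150 -100  455 346 28 -100
```

```text
t1.10 [134.9 584.6 250.3] yaw-12.99 w85.3 j [ 1.68  0.04  0.08  0.   -1.62 -0.33]
[455.0, 346.0, 150.0, -100.0] [36.56 16.05 10.03] turn 1.519
[455.0, 346.0, 28.0, -100.0] [36.56 16.05 22.23] turn 1.519
```

>>> {"api": "send_rows", "payload": {"targets": [[[36.6,16.05,10],1.52,8.5],[[36.6,16.05,10],1.52,8.5],[[36.6,16.05,10],1.52,8.5],[[36.6,16.05,10],1.52,8.5],[[36.6,16.05,10],1.52,8.5],[[36.6,16.05,10],1.52,8.5],[[36.6,16.05,10],1.52,8.5],[[36.6,16.05,10],1.52,8.5],[[36.6,16.05,10],1.52,8.5],[[36.6,16.05,10],1.52,8.5],[[36.6,16.05,10],1.52,8.5],[[36.6,16.05,10],1.52,8.5]], "force": 40}}

```text
time: 2.6
position: [0.4552, 0.3463, 0.1504]
tool_rot: [0.0, -0.643, 0.766, 0.0]
wrist_force: [-0.1, -0.5, -0.4]
gripper_width: 0.0851
grip_force: 0.0
```

```bash
python3 g.py 455 346 28 -100
python3 - <<'E'
from h import *
m=camera_model("wrist");p,d=get_image("wrist");cv2.imwrite("pics/w1.png",p[...,::-1])
for o in finder.cut_out("wrist","yellow_jar")[:3]:
    P=cloud(m,d,o["pixels"].astype(bool));print(o["score"],o["extent"],topfit(P))
E
```

```text
t2.60 [455.2 346.3 150.4] yaw-99.98 w85.1 j [ 1.   -0.02 -0.16  0.   -1.43 -1.18]
[455.0, 346.0, 28.0, -100.0] [3.000e-02 1.000e-02 1.224e+01] turn 0.000
0.71 [275.7, 214.6, 61.2, 74.3] (np.float64(58.386459843393375), (451.3983154296875, 346.5641174316406), (40.92548751831055, 40.407535552978516), -83.68290424346924)
0.69 [415.0, 237.9, 78.8, 79.1] (np.float64(58.25952129545639), (351.0364685058594, 385.4462890625), (41.15131378173828, 41.14604949951172), -6.736701965332031)
```

View pics/w1.png

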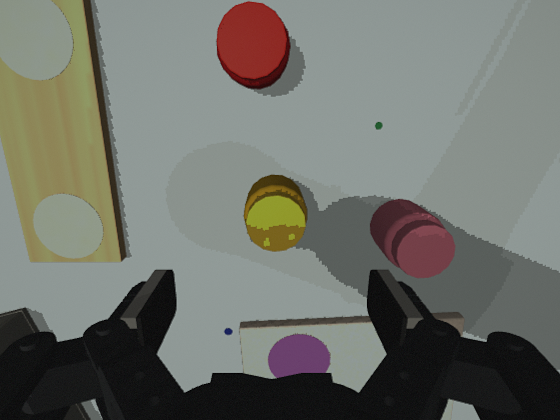

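Wrist view: yellow jar straight ahead at (275,214), pink look-alike at (415,238), red at (253,45), board circles at (35,35) and (68,225). The wrist camera agrees with the top view, with yellow at (452,347). I descend and grip.

>>> {"api": "send_rows", "payload": {"targets": [[[0,0.3,4],0,8.5],[[0,0.3,8],0,8.5],[[0,0.3,11],0,8.5],[[0,0.3,12.2],0,8.5],[[0,0.3,12.2],0,8.5],[[0,0.3,12.2],0,3],[[0,0.3,12.2],0,3],[[0,0.3,12.2],0,3],[[0,0.3,12.2],0,3],[[0,0.3,12.2],0,3],[[0,0.3,12.2],0,3],[[0,0.3,12.2],0,3],[[0,0.3,9],0,3],[[0,0.3,5],0,3],[[0,0.3,1],0,3],[[0,0.3,1],0,3]]}}

```text
time: 4.7
position: [0.4537, 0.3476, 0.1443]
tool_rot: [0.003, -0.642, 0.766, 0.0]
wrist_force: [0.0, 0.2, -1.2]
gripper_width: 0.047
grip_force: 41.9
```

```bash
python3 g.py 601.5 195 140 -100  601.5 195 42 -100
python3 - <<'E'
from h import *
m=camera_model("top");p,d=get_image("top")
hsv=cv2.cvtColor(p,cv2.COLOR_RGB2HSV)
o=finder.cut_out("top","board")[0];ms=o["pixels"].astype(np.uint8);ms=cv2.morphologyEx(ms,cv2.MORPH_CLOSE,np.ones((9,9)))
ms&=(hsv[...,1]<70).astype(np.uint8);ms=cv2.erode(ms,np.ones((2,2)))
n,l,st,c=cv2.connectedComponentsWithStats(ms)
for i in range(1,n):
    if st[i,4]>100: print(st[i],c[i],topfit(cloud(m,d,l==i)),cloud(m,d,l==i).mean(0))
E
```

```text
t4.70 [453.7 347.6 144.3] yaw-100.08 w47.0 j [ 1.01 -0.03 -0.18  0.   -1.42 -1.18]
[601.5, 195.0, 140.0, -100.0] [ 12.44 -17.22   0.42] turn -0.001
[601.5, 195.0, 42.0, -100.0] [ 12.5  -17.19  10.22] turn -0.001
[130 165  24  24 449] [141.32962138 176.37639198] (np.float64(14.074763579058036), (624.8696899414062, 335.82421875), (53.92340087890625, 53.45607376098633), -0.03005218505859375) [0.62513788 0.33629998 0.01142308]
[191 174  25  24 455] [203.08791209 185.55164835] (np.float64(14.353827911534344), (599.938232421875, 194.3086700439453), (53.821006774902344, 53.5750617980957), 61.90143585205078) [0.60001306 0.19451786 0.01176151]
```

>>> {"api": "send_rows", "payload": {"targets": [[[4,-5.6,0],0,3],[[8,-11,0],0,3],[[12.4,-17.2,0],0,3],[[12.4,-17.2,0],0,3],[[12.4,-17.2,0],0,3],[[12.4,-17.2,0],0,3],[[12.4,-17.2,4],0,3],[[12.4,-17.2,7],0,3],[[12.4,-17.2,9],0,3],[[12.4,-17.2,9.9],0,3],[[12.4,-17.2,9.9],0,3],[[12.4,-17.2,9.9],0,3],[[12.4,-17.2,9.9],0,3]]}}

```text
time: 6.42
position: [0.6005, 0.1946, 0.042]
tool_rot: [0.001, -0.642, 0.766, -0.0]
wrist_force: [-0.9, 1.1, 0.2]
gripper_width: 0.0465
grip_force: 42.2
```

```bash
python3 g.py 600.5 194.5 41 -100 600.5 194.5 150 -100
```

```text
t6.42 [600.5 194.6  42. ] yaw-100.08 w46.5 j [ 0.63  0.19 -0.13  0.   -1.24 -0.81]
[600.5, 194.5, 41.0, -100.0] [ 0.01 -0.01  0.1 ] turn -0.001
[600.5, 194.5, 150.0, -100.0] [ -0.    -0.02 -10.8 ] turn -0.001
```

>>> {"api": "send_rows", "payload": {"targets": [[[0,0,0.1],0,3],[[0,0,0.1],0,3],[[0,0,0.1],0,6.5],[[0,0,0.1],0,7.5],[[0,0,0.1],0,8.5],[[0,0,0.1],0,8.5],[[0,0,-4],0,8.5],[[0,0,-8],0,8.5],[[0,0,-10.8],0,8.5],[[-0.4,5.3,-10.8],0,8.5],[[-0.7,10.5,-10.8],0,8.5],[[-1.1,15.8,-10.8],0,8.5],[[-1.1,15.8,-10.8],0,8.5],[[-1.1,15.8,-10.8],0,8.5],[[-1.1,15.8,-10.8],0,8.5]]}}

```text
time: 8.3
position: [0.4472, 0.2325, 0.1491]
tool_rot: [-0.0, -0.642, 0.767, -0.0]
wrist_force: [1.2, 0.1, 0.6]
gripper_width: 0.0848
grip_force: 0.0
```

```bash
cat > w.py <<'E'
from h import *
import sys
m=camera_model("wrist");p,d=get_image("wrist");cv2.imwrite(f"pics/{sys.argv[1]}.png",p[...,::-1])
for t in sys.argv[2:]:
  for o in finder.cut_out("wrist",t)[:3]:
    if o["score"]<.4: continue
    z,c,s,a=topfit(cloud(m,d,o["pixels"].astype(bool)));print(t,o["score"],np.round(o["extent"]),"z%.0f c(%.1f,%.1f) s(%.0f,%.0f) a%.1f"%(z,*c,*s,a))
E
python3 w.py w2 red_jar yellow_jar; python3 g.py 447 232.5 28.4 -100
```

```text
red_jar 0.56 [274. 213.  67.  77.] z58 c(446.5,230.9) s(41,39) a-14.6
yellow_jar 0.65 [ 52. 204. 105.  81.] z70 c(597.9,195.2) s(41,38) a69.3
yellow_jar 0.57 [381. 347.   9.  31.] z30 c(373.3,380.2) s(13,2) a75.8
t8.45 [447.1 232.4 148.9] yaw-100.16 w84.7 j [ 0.88 -0.21 -0.33  0.   -1.45 -1.06]
[447.0, 232.5, 28.4, -100.0] [-0.02  0.   12.05] turn -0.003
```

>>> {"api": "send_rows", "payload": {"targets": [[[0.1,0,4],0,8.5],[[0.1,0,8],0,8.5],[[0.1,0,11],0,8.5],[[0.1,0,12],0,8.5],[[0.1,0,12],0,8.5],[[0.1,0,12],0,3],[[0.1,0,12],0,3],[[0.1,0,12],0,3],[[0.1,0,12],0,3],[[0.1,0,12],0,3],[[0.1,0,12],0,3],[[0.1,0,12],0,3],[[0.1,0,9],0,3],[[0.1,0,5],0,3],[[0.1,0,1],0,3],[[0.1,0,1],0,3],[[0.1,0,1],0,3]]}}

```text
time: 10.58
position: [0.4456, 0.2315, 0.1378]
tool_rot: [-0.001, -0.642, 0.767, 0.0]
wrist_force: [0.2, 0.5, -2.8]
gripper_width: 0.0469
grip_force: 41.9
```

```bash
python3 g.py 625.5 336 140 -100  625.5 336 41 -100
```

```text
t10.57 [445.6 231.5 137.8] yaw-100.09 w46.9 j [ 0.88 -0.21 -0.35 -0.   -1.43 -1.06]
[625.5, 336.0, 140.0, -100.0] [-13.44 -15.89  -0.26] turn -0.002
[625.5, 336.0, 41.0, -100.0] [-13.45 -15.91   9.64] turn -0.002
```

>>> {"api": "send_rows", "payload": {"targets": [[[-3.3,-4,0],0,3],[[-6.7,-8,0],0,3],[[-10,-12,0],0,3],[[-13.4,-15.9,0],0,3],[[-13.4,-15.9,0],0,3],[[-13.4,-15.9,0],0,3],[[-13.4,-15.9,0],0,3],[[-13.4,-15.9,4],0,3],[[-13.4,-15.9,7],0,3],[[-13.4,-15.9,9],0,3],[[-13.4,-15.9,9.7],0,3],[[-13.4,-15.9,9.7],0,3],[[-13.4,-15.9,9.7],0,3],[[-13.4,-15.9,9.7],0,3]]}}

```text
time: 12.32
position: [0.6266, 0.336, 0.043]
tool_rot: [0.001, -0.642, 0.767, -0.0]
wrist_force: [0.4, 0.2, -1.9]
gripper_width: 0.0466
grip_force: 42.2
```

```bash
python3 g.py 625.5 336 41 -100 625.5 336 150 -100
```

```text
t12.32 [626.6 336.   43. ] yaw-100.09 w46.6 j [ 0.77  0.39  0.11  0.   -1.29 -0.95]
[625.5, 336.0, 41.0, -100.0] [0.02 0.11 0.2 ] turn -0.002
[625.5, 336.0, 150.0, -100.0] [ 1.00e-02  1.00e-01 -1.07e+01] turn -0.002
```

>>> {"api": "send_rows", "payload": {"targets": [[[0,0.1,0.2],0,3],[[0,0.1,0.2],0,3],[[0,0.1,0.2],0,6.5],[[0,0.1,0.2],0,7.5],[[0,0.1,0.2],0,8.5],[[0,0.1,0.2],0,8.5],[[0,0.1,-4],0,8.5],[[0,0.1,-8],0,8.5],[[0,0.1,-10.8],0,8.5],[[6,0.6,-10.8],0,8.5],[[12,1.1,-10.8],0,8.5],[[18,1.6,-10.8],0,8.5],[[24,2.1,-10.8],0,8.5],[[30,2.6,-10.8],0,8.5],[[36,3.1,-10.8],0,8.5],[[42,3.6,-10.8],0,8.5],[[48,4.1,-10.8],0,8.5],[[54,4.6,-10.8],0,8.5],[[60,5.1,-10.8],0,8.5],[[60,5.1,-10.8],0,8.5]]}}

```text
time: 14.82
position: [0.4695, -0.2492, 0.1504]
tool_rot: [-0.0, -0.64, 0.768, -0.0]
wrist_force: [0.2, 1.7, -0.0]
gripper_width: 0.0851
grip_force: 0.0
```

```bash
python3 g.py 442 -352.5 150 -100
```

```text
t14.82 [ 469.5 -249.2  150.4] yaw-100.40 w85.1 j [-0.11 -0.13 -0.26  0.   -1.44 -0.07]
[442.0, -352.5, 150.0, -100.0] [10.65  0.85  0.04] turn -0.007
```

>>> {"api": "send_rows", "payload": {"targets": [[[5.3,0.4,0],-0.005,8.5],[[10.6,0.85,0],-0.005,8.5],[[10.6,0.85,0],-0.005,8.5],[[10.6,0.85,0],-0.005,8.5],[[10.6,0.85,0],-0.005,8.5],[[10.6,0.85,0],-0.005,8.5]]}}

```text
time: 15.58
position: [0.4447, -0.3479, 0.1506]
tool_rot: [0.0, -0.645, 0.764, -0.0]
wrist_force: [-0.6, 0.4, -0.8]
gripper_width: 0.0851
grip_force: 0.0
```

```bash
python3 w.py w3 blue_jar weight; python3 g.py 442 -352.5 28.5 -100
```

```text
blue_jar 0.7 [272. 205.  67.  75.] z58 c(442.8,-355.9) s(41,41) a53.8
blue_jar 0.69 [417. 206.  89.  76.] z58 c(335.9,-336.1) s(41,41) a-10.9
weight 0.95 [294. 310.  58.  70.] z49 c(439.8,-250.2) s(24,23) a-81.1
t15.72 [ 444.4 -348.4  150.5] yaw-99.75 w85.1 j [-0.31 -0.04 -0.18  0.   -1.43  0.14]
[442.0, -352.5, 28.5, -100.0] [ 0.45  0.17 12.2 ] turn 0.004
```

View pics/w3.png

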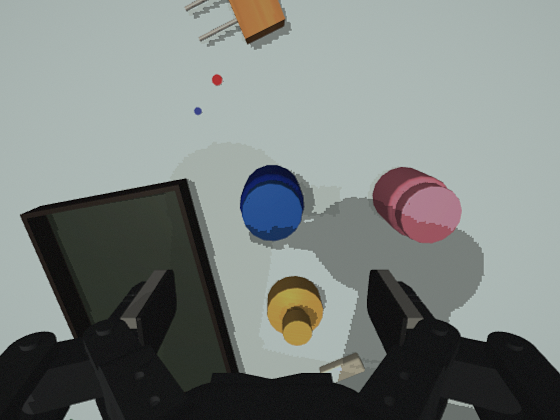

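Blue jar at (272,205), pink one at (417,206), weight at (296,310), tray edge clear of the fingers. I descend on blue with a small correction, stopping midway to check.

>>> {"api": "send_rows", "payload": {"targets": [[[0.6,0.05,3],0,8.5],[[0.6,0.05,6],0,8.5],[[0.6,0.05,6],0,8.5],[[0.6,0.05,6],0,8.5],[[0.6,0.05,6],0,8.5]]}}

```text
time: 16.35
position: [0.4434, -0.355, 0.0922]
tool_rot: [0.0, -0.644, 0.765, -0.001]
wrist_force: [-0.3, 0.2, 0.2]
gripper_width: 0.0849
grip_force: 0.0
```

```bash
python3 g.py 442.8 -354.5 28.5 -100
```

```text
t16.35 [ 443.4 -355.    92.2] yaw-99.78 w84.9 j [-0.32 -0.01 -0.25  0.   -1.32  0.15]
[442.8, -354.5, 28.5, -100.0] [-0.05  0.09  6.37] turn 0.004
```

>>> {"api": "send_rows", "payload": {"targets": [[[0,0,4],0,8.5],[[0,0,6.2],0,8.5],[[0,0,6.2],0,8.5],[[0,0,6.2],0,3],[[0,0,6.2],0,3],[[0,0,6.2],0,3],[[0,0,6.2],0,3],[[0,0,6.2],0,3],[[0,0,6.2],0,3],[[0,0,6.2],0,3],[[0,0,2],0,3],[[0,0,-3],0,3],[[0,0,-6],0,3],[[0,0,-6],0,3],[[0,0,-6],0,3],[[0,0,-6],0,3]]}}

```text
time: 18.35
position: [0.4419, -0.3542, 0.1484]
tool_rot: [-0.001, -0.644, 0.765, 0.001]
wrist_force: [-0.0, 0.6, -1.9]
gripper_width: 0.0466
grip_force: 42.0
```

```bash
python3 g.py 613 265.5 150 -100
```

```text
t18.35 [ 441.9 -354.2  148.4] yaw-99.80 w46.6 j [-0.32 -0.03 -0.17 -0.   -1.43  0.15]
[613.0, 265.5, 150.0, -100.0] [-63.98  -6.31  -0.12] turn 0.003
```

>>> {"api": "send_rows", "payload": {"targets": [[[-6,-0.6,0],0.003,3],[[-12,-1.2,0],0.003,3],[[-18,-1.8,0],0.003,3],[[-24,-2.4,0],0.003,3],[[-30,-3,0],0.003,3],[[-36,-3.6,0],0.003,3],[[-42,-4.2,0],0.003,3],[[-48,-4.8,0],0.003,3],[[-54,-5.4,0],0.003,3],[[-60,-5.9,0],0.003,3],[[-64,-6.3,0],0.003,3],[[-64,-6.3,0],0.003,3],[[-64,-6.3,0],0.003,3],[[-64,-6.3,0],0.003,3],[[-64,-6.3,3],0.003,3],[[-64,-6.3,3],0.003,3],[[-64,-6.3,3],0.003,3],[[-64,-6.3,3],0.003,3]]}}

```text
time: 20.6
position: [0.6142, 0.2653, 0.122]
tool_rot: [0.001, -0.643, 0.766, -0.0]
wrist_force: [-0.3, -0.1, -1.4]
gripper_width: 0.0467
grip_force: 42.0
```

```bash
python3 w.py w4 red_jar yellow_jar; python3 g.py 612.5 265.5 41 -100
python3 - <<'E'
from h import *
p,d=get_image("top");m=camera_model("top")
for t in("red_jar","yellow_jar"):
  for o in finder.cut_out("top",t)[:3]:
    if o["score"]>.4: print(t,topfit(cloud(m,d,o["pixels"].astype(bool))))
E
```

```text
t20.75 [613.9 265.4 121.2] yaw-99.97 w47.2 j [ 0.71  0.24  0.07  0.   -1.4  -0.88]
[612.5, 265.5, 41.0, -100.0] [0.02 0.14 8.02] turn 0.001
yellow_jar (np.float64(72.3897345091099), (599.362548828125, 196.72389221191406), (40.16600036621094, 37.53108596801758), 87.9889907836914)
yellow_jar (np.float64(59.85570299754861), (350.346435546875, 388.0699768066406), (39.14009094238281, 38.797279357910156), -47.05392837524414)
```

>>> {"api": "send_rows", "payload": {"targets": [[[0,0.1,3],0,3],[[0,0.1,6],0,3],[[0,0.1,7.4],0,3],[[0,0.1,7.9],0,3],[[0,0.1,7.9],0,3],[[0,0.1,7.9],0,3],[[0,0.1,7.9],0,3]]}}

```text
time: 21.78
position: [0.6132, 0.2659, 0.0424]
tool_rot: [0.001, -0.643, 0.766, -0.0]
wrist_force: [-0.0, 0.6, 0.9]
gripper_width: 0.0469
grip_force: 42.2
```

```bash
python3 g.py 440.5 -248.5 150 -100
```

```text
t21.77 [613.2 265.9  42.4] yaw-99.96 w46.9 j [ 0.71  0.29 -0.02  0.   -1.26 -0.88]
[440.5, -248.5, 150.0, -100.0] [ 53.64   8.1  -10.84] turn 0.001
```

>>> {"api": "send_rows", "payload": {"targets": [[[0,0,0],0,6.5],[[0,0,0],0,7.5],[[0,0,0],0,8.5],[[0,0,0],0,8.5],[[0,0,-4],0,8.5],[[0,0,-8],0,8.5],[[0,0,-10.8],0,8.5],[[6,0.9,-10.8],0,8.5],[[12,1.8,-10.8],0,8.5],[[18,2.7,-10.8],0,8.5],[[24,3.6,-10.8],0,8.5],[[30,4.5,-10.8],0,8.5],[[36,5.4,-10.8],0,8.5],[[42,6.3,-10.8],0,8.5],[[48,7.2,-10.8],0,8.5],[[53.6,8.1,-10.8],0,8.5],[[53.6,8.1,-10.8],0,8.5],[[53.6,8.1,-10.8],0,8.5],[[53.6,8.1,-10.8],0,8.5],[[53.6,8.1,-10.8],0,8.5]]}}

```text
time: 24.28
position: [0.4405, -0.2475, 0.1494]
tool_rot: [0.0, -0.644, 0.765, -0.0]
wrist_force: [-0.4, 1.0, -0.5]
gripper_width: 0.0851
grip_force: 0.0
```

```bash
python3 w.py w5 weight; python3 g.py 440.5 -248.5 44 -100
```

```text
weight 0.65 [271. 203.  62.  64.] z49 c(440.0,-249.9) s(23,23) a79.4
t24.38 [ 440.4 -247.7  149.3] yaw-99.89 w84.9 j [-0.11 -0.21 -0.33  0.   -1.45 -0.06]
[440.5, -248.5, 44.0, -100.0] [ 0.07 -0.02 10.53] turn 0.002
```

>>> {"api": "send_rows", "payload": {"targets": [[[0.15,0,4],0,8.5],[[0.15,0,8],0,8.5],[[0.15,0,10.5],0,8.5],[[0.15,0,10.5],0,8.5],[[0.15,0,10.5],0,1],[[0.15,0,10.5],0,1],[[0.15,0,10.5],0,1],[[0.15,0,10.5],0,1],[[0.15,0,10.5],0,1],[[0.15,0,10.5],0,1],[[0.15,0,10.5],0,1],[[0.15,0,10.5],0,1],[[0.15,0,10.5],0,1]], "force": 60}}

```text
time: 26.0
position: [0.4405, -0.2501, 0.0453]
tool_rot: [0.0, -0.643, 0.766, -0.001]
wrist_force: [2.3, 0.7, 5.2]
gripper_width: 0.0217
grip_force: 58.8
```

>>> {"api": "send_rows", "payload": {"targets": [[[0,0,-3],0,1],[[0,0,-7],0,1],[[0,0,-10.5],0,1],[[0,0,-10.5],0,1],[[0,0,-10.5],0,1],[[0,0,-10.5],0,1]]}}

```text
time: 26.75
position: [0.4387, -0.2495, 0.1468]
tool_rot: [-0.001, -0.643, 0.766, 0.002]
wrist_force: [0.4, -0.2, -3.7]
gripper_width: 0.0217
grip_force: 59.9
```

```bash
python3 g.py 609 -4.5 150 -100
```

```text
t26.75 [ 438.7 -249.5  146.8] yaw-99.98 w21.7 j [-0.12 -0.2  -0.33 -0.   -1.45 -0.06]
[609.0, -4.5, 150.0, -100.0] [-27.08 -12.52  -0.36] turn 0.000
```

>>> {"api": "send_rows", "payload": {"targets": [[[-5.4,-2.5,0],0,1],[[-10.8,-5,0],0,1],[[-16.2,-7.4,0],0,1],[[-21.6,-9.9,0],0,1],[[-27,-12.4,0],0,1],[[-27,-12.4,0],0,1],[[-27,-12.4,0],0,1],[[-27,-12.4,4],0,1],[[-27,-12.4,7],0,1],[[-27,-12.4,8.5],0,1],[[-27,-12.4,8.5],0,1],[[-27,-12.4,8.5],0,1],[[-27,-12.4,8.5],0,1]]}}

```text
time: 28.38
position: [0.6094, -0.0054, 0.066]
tool_rot: [0.001, -0.643, 0.766, -0.001]
wrist_force: [0.0, 0.3, -4.1]
gripper_width: 0.0221
grip_force: 60.2
```

```bash
python3 w.py w6 pad weight; python3 g.py 609 -5 57.5 -100
```

```text
pad 0.66 [273. 230. 197. 239.] z12 c(609.0,-6.8) s(148,106) a80.6
weight 0.62 [271. 268. 103. 118.] z70 c(609.1,-5.2) s(24,22) a80.7
t28.52 [609.   -5.3  65.1] yaw-99.97 w21.8 j [ 0.32  0.12 -0.17  0.   -1.28 -0.49]
[609.0, -5.0, 57.5, -100.0] [-0.03  0.    0.76] turn 0.001
```

View pics/w6.png

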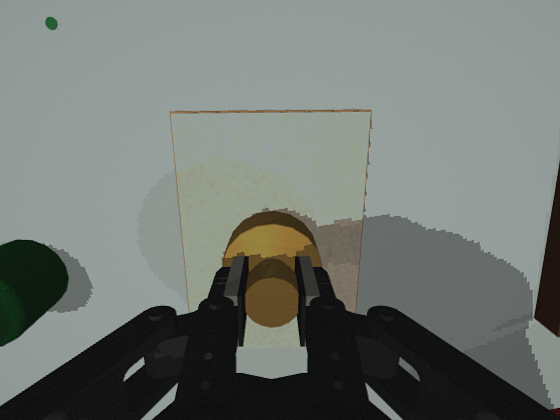

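The brass weight (271,268) hangs upright over the middle of the pad (273,230). I lower and release it, then rise.

>>> {"api": "send_rows", "payload": {"targets": [[[0.1,0,0.5],0,1],[[0.1,0,0.75],0,1],[[0.1,0,0.75],0,1],[[0.1,0,0.75],0,1]]}}

```text
time: 29.02
position: [0.6085, -0.0064, 0.0574]
tool_rot: [0.0, -0.643, 0.766, -0.0]
wrist_force: [-4.8, 1.5, 2.7]
gripper_width: 0.0218
grip_force: 60.9
```

>>> {"api": "send_rows", "payload": {"targets": [[[0,0,0],0,4],[[0,0,0],0,6.5],[[0,0,0],0,8.5],[[0,0,0],0,8.5],[[0,0,0],0,8.5],[[0,0,-4],0,8.5],[[0,0,-8],0,8.5],[[0,0,-10],0,8.5],[[0,0,-10],0,8.5],[[0,0,-10],0,8.5]]}}

```text
time: 30.28
position: [0.6078, -0.0063, 0.1549]
tool_rot: [-0.001, -0.643, 0.766, 0.001]
wrist_force: [0.1, -0.7, -0.3]
gripper_width: 0.0852
grip_force: 0.0
```

```bash
python3 g.py 429.5 -3 150 -94.6
```

```text
t30.27 [607.8  -6.3 154.9] yaw-99.98 w85.2 j [ 0.32  0.07 -0.05 -0.   -1.45 -0.49]
[429.5, -3.0, 150.0, -94.6] [ 2.76 17.61  0.54] turn -0.094
```

>>> {"api": "send_rows", "payload": {"targets": [[[1,6,0.5],-0.03,8.5],[[1.9,12,0.5],-0.06,8.5],[[2.8,17.6,0.5],-0.094,8.5],[[2.8,17.6,0.5],-0.094,8.5],[[2.8,17.6,0.5],-0.094,8.5],[[2.8,17.6,0.5],-0.094,8.5]]}}

```text
time: 31.02
position: [0.4307, -0.0035, 0.1509]
tool_rot: [-0.001, -0.678, 0.735, 0.0]
wrist_force: [0.4, -0.5, -0.2]
gripper_width: 0.0851
grip_force: 0.0
```

```bash
python3 w.py w7 batten; python3 g.py 429.5 -3 22 -94.6
```

```text
batten 0.85 [273. 198.  32. 204.] z20 c(429.1,-2.7) s(169,24) a85.5
t31.12 [430.7  -3.6 150.9] yaw-94.62 w85.2 j [ 0.47 -0.43 -0.5   0.   -1.5  -0.55]
[429.5, -3.0, 22.0, -94.6] [-0.07  0.09 12.89] turn -0.000
```

>>> {"api": "send_rows", "payload": {"targets": [[[-0.1,0.1,4],0,8.5],[[-0.1,0.1,8],0,8.5],[[-0.1,0.1,11],0,8.5],[[-0.1,0.1,12.8],0,8.5],[[-0.1,0.1,12.8],0,8.5],[[-0.1,0.1,12.8],0,1],[[-0.1,0.1,12.8],0,1],[[-0.1,0.1,12.8],0,1],[[-0.1,0.1,12.8],0,1],[[-0.1,0.1,12.8],0,1],[[-0.1,0.1,12.8],0,1],[[-0.1,0.1,12.8],0,1],[[-0.1,0.1,12.8],0,1],[[-0.1,0.1,12.8],0,1]], "force": 40}}

```text
time: 32.88
position: [0.4299, -0.0023, 0.0245]
tool_rot: [0.001, -0.678, 0.735, -0.0]
wrist_force: [-0.0, 0.7, 5.5]
gripper_width: 0.0227
grip_force: 40.7
```

>>> {"api": "send_rows", "payload": {"targets": [[[0,0,-3],0,1],[[0,0,-7],0,1],[[0,0,-11],0,1],[[0,0,-13],0,1],[[0,0,-13],0,1],[[0,0,-13],0,1]]}}

```text
time: 33.62
position: [0.4287, -0.0025, 0.1521]
tool_rot: [-0.001, -0.678, 0.735, 0.001]
wrist_force: [-0.3, 0.3, -0.9]
gripper_width: 0.0232
grip_force: 39.9
```

```bash
python3 g.py 575.5 -267.5 150 1
```

```text
t33.62 [428.7  -2.5 152.1] yaw-94.59 w23.2 j [ 0.47 -0.43 -0.5  -0.   -1.51 -0.55]
[575.5, -267.5, 150.0, 1.0] [ 25.24 -16.76   0.18] turn -1.668
```

>>> {"api": "send_rows", "payload": {"targets": [[[4.2,-2.8,0],0.18,1],[[8.4,-5.6,0],0.36,1],[[12.6,-8.4,0],0.54,1],[[16.8,-11.2,0],0.72,1],[[21,-14,0],0.9,1],[[25.2,-16.8,0],1.08,1],[[25.2,-16.8,0],1.26,1],[[25.2,-16.8,0],1.44,1],[[25.2,-16.8,0],1.474,1],[[25.2,-16.8,0],1.474,1],[[25.2,-16.8,0],1.474,1],[[25.2,-16.8,4],1.474,1],[[25.2,-16.8,8],1.474,1],[[25.2,-16.8,8],1.474,1],[[25.2,-16.8,8],1.474,1],[[25.2,-16.8,8],1.474,1]]}}

```text
time: 35.62
position: [0.5779, -0.2674, 0.0766]
tool_rot: [0.002, -0.009, 1.0, -0.001]
wrist_force: [-0.1, -1.1, -0.7]
gripper_width: 0.0233
grip_force: 39.9
```

```bash
python3 w.py w8 tray batten; python3 g.py 575.5 -267.5 50 -179
```

```text
tray 0.97 [271. 229. 429. 215.] z23 c(575.1,-268.5) s(222,131) a-89.0
batten 0.97 [271. 230.  64. 299.] z71 c(559.5,-268.3) s(134,24) a1.1
t35.77 [ 577.3 -267.2   75.3] yaw-179.03 w23.2 j [-0.12  0.18 -0.08  0.   -1.3  -1.43]
[575.5, -267.5, 50.0, -179.0] [ 0.18 -0.03  2.53] turn -0.000
```

View pics/w8.png

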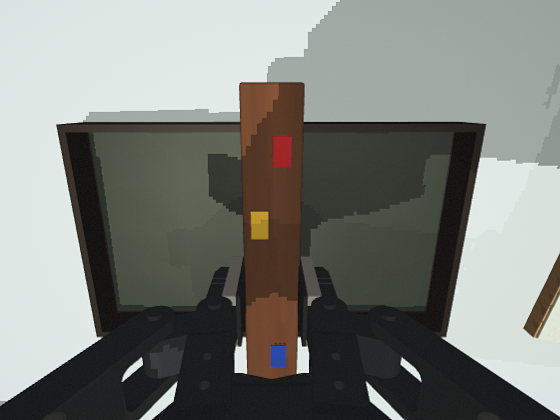

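The batten runs from (270,83) to (272,375), centred and square over the tray with its edges at columns 60–485. I lower it onto the rims.

>>> {"api": "send_rows", "payload": {"targets": [[[0.2,0,1.5],0,1],[[0.2,0,2.4],0,1],[[0.2,0,2.5],0,1],[[0.2,0,2.5],0,1],[[0.2,0,2.5],0,1]]}}

```text
time: 36.4
position: [0.5743, -0.2671, 0.0495]
tool_rot: [-0.0, -0.009, 1.0, -0.0]
wrist_force: [-3.6, 3.0, 8.1]
gripper_width: 0.0227
grip_force: 41.0
```

```bash
python3 g.py 575.5 -267.5 49.5 -179
```

```text
t36.40 [ 574.3 -267.1   49.5] yaw-179.01 w22.7 j [-0.12  0.19 -0.12  0.   -1.26 -1.43]
[575.5, -267.5, 49.5, -179.0] [-0.12 -0.04  0.  ] turn -0.000
```

In contact (8 N up). I release, rise and back off.

>>> {"api": "send_rows", "payload": {"targets": [[[0,0,0],0,3],[[0,0,0],0,5],[[0,0,0],0,6],[[0,0,0],0,6],[[0,0,0],0,6],[[0,0,-4],0,6],[[0,0,-8],0,6],[[0,0,-12],0,6],[[4,0,-16],0,6],[[9,0,-20],0,6],[[14,0,-20],0,6],[[14,0,-20],0,6],[[14,0,-20],0,6],[[14,0,-20],0,6]]}}

```text
time: 38.15
position: [0.4352, -0.2693, 0.2482]
tool_rot: [-0.001, -0.009, 1.0, 0.0]
wrist_force: [0.3, 0.2, 0.4]
gripper_width: 0.0599
grip_force: 0.0
```

```bash
python3 - <<'E'
from h import *
S={}
for cam in("top","scene"):
    p,d=get_image(cam);m=camera_model(cam);cv2.imwrite(f"pics/{cam}9.png",p[...,::-1])
    for t in "red_jar yellow_jar blue_jar green_jar batten weight tray board pad".split():
        for o in finder.cut_out(cam,t)[:3]:
            if o["score"]<.4: continue
            P=cloud(m,d,o["pixels"].astype(bool))
            if len(P)<20: continue
            z,c,s,a=topfit(P);print(cam,t,round(o["score"],2),"z%.0f c(%.0f,%.0f) s(%.0f,%.0f) a%.1f"%(z,*c,*s,a))
E
python3 g.py
```

```text
top red_jar 0.79 z72 c(625,338) s(41,40) a-59.4
top yellow_jar 0.85 z72 c(599,197) s(40,38) a89.4
top yellow_jar 0.71 z60 c(351,387) s(39,39) a45.5
top blue_jar 0.89 z72 c(612,267) s(40,39) a-47.8
top green_jar 0.84 z61 c(763,-6) s(39,38) a-1.3
top batten 0.92 z47 c(588,-265) s(140,25) a1.0
top weight 0.92 z62 c(607,-3) s(22,22) a-1.8
top tray 0.95 z19 c(575,-266) s(222,130) a-89.4
top board 0.85 z14 c(613,266) s(210,80) a80.0
top pad 0.65 z14 c(608,-4) s(147,105) a80.4
scene red_jar 0.59 z70 c(629,334) s(41,39) a-23.3
scene yellow_jar 0.95 z71 c(603,194) s(42,37) a-22.1
scene yellow_jar 0.94 z58 c(354,385) s(41,40) a27.0
scene blue_jar 0.97 z71 c(616,265) s(39,38) a-81.6
scene blue_jar 0.66 z59 c(338,-336) s(42,39) a25.7
scene green_jar 0.56 z59 c(766,-9) s(40,40) a-18.3
scene batten 0.72 z46 c(576,-267) s(172,24) a1.0
scene weight 0.81 z60 c(610,-5) s(24,23) a4.4
scene tray 0.81 z23 c(584,-268) s(220,150) a-89.2
scene tray 0.59 z59 c(766,-9) s(40,39) a-11.6
scene board 0.81 z13 c(615,265) s(211,86) a80.1
scene board 0.72 z71 c(614,264) s(42,39) a8.4
scene pad 0.66 z13 c(611,-6) s(148,109) a80.4
t39.15 [ 434.7 -269.4  248.9] yaw-179.04 w60.2 j [-0.16 -0.2  -0.14  0.   -1.63 -1.39]
```

View pics/top9.png

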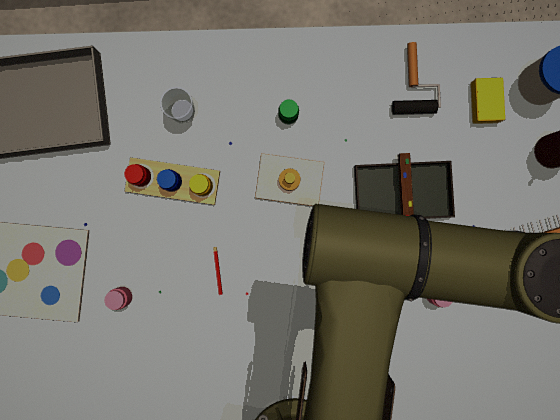

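View pics/scene9.png

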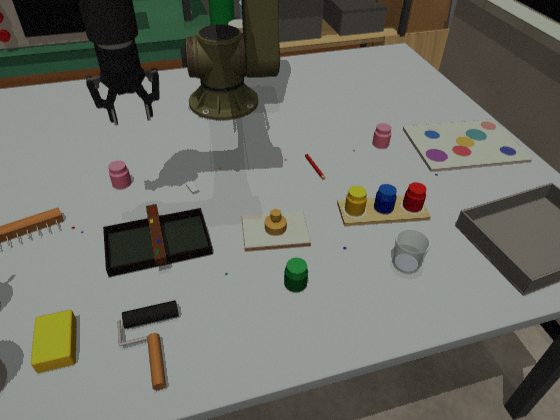

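Both views show everything in place. In the top view red is at (137,175), blue at (169,181), yellow at (201,185), the weight at (290,180) on the pad, and the batten across the tray at (404,183). All are within about 3 mm of target, the green jar is unmoved, and the gripper is clear.

```bash
python3 -c "
from cell import manip;print(manip.finish_job())"
```

```text
the job is handed in; nothing more can be done
None
```

The job is handed in at about 39 s: all three jars, the batten and the weight are within about 3 mm of their places by the cameras, the green jar is unmoved, and everything is let go; no verdict was returned.

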